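# Open the kiosk's cash safe by its dial

### The arm

A 7-joint arm with a two-finger parallel gripper is mounted at the origin on the work surface. World frame = base frame: x ahead of the robot, y to its left, z up, the work surface at z = 0. Lengths are in m, angles in rad, forces in N, time in s.
With the tool pointing down it reaches from about 0.4 to 0.85 m from the base axis. Payload 4.5 kg.
Tool frame: the origin (TCP) lies on the centre line of the jaws, within the pads' length; the fingertips stand r.tip_reach ahead of it and the grasp point (between the pads) lies 3 mm ahead of it (r.tip_reach is the distance from the TCP to the fingertips, in m); z points along the fingers, y is the line along which they close (so a half turn about z gives the same grasp; the last joint's range is limited). The gripper opens to 88 mm and grips with 3 to 60 N. Pads are 18 mm wide; open, the fingers measure 123 mm over their backs; the gripper's body (75 mm by 187 mm) begins 45 mm behind the grasp point.
Start: joints at [1.205, 0.689, -0.195, 1.565, 0.157, 0.902, -0.215], TCP at [0.243, -0.576, 0.261] pointing down, gripper open.
Joint ranges: [-3.01, 3.01], [-0.46, 2.08], [-1.47, 1.51], [0.13, 2.56], [-1, 4.14], [0.04, 2.09], [-2.66, 2.66]. Speed limits (rad/s): [2.57, 2.57, 3.14, 3.14, 3.14, 3.14, 3.14].

### API

Orientations are given as a unit quaternion [x, y, z, w].
In Python, from plant import readout, eyes, ticket, r gives the robot as it stands. The module is installed in compiled form; this text tells all that it offers.
- The arm moves only by the tool carry_out, never from a script. Its argument "motion" is a list that holds one entry, the list of rows, each a list of 7 numbers: the shift along the tool's x, y, z in mm, then the turn, a rotation vector about the tool's x, y, z in rad, then the opening in per cent of the stroke, from 0 (shut) to 100 (fully open). In form: [[[dx, dy, dz, ax, ay, az, claw], ...]]. A call has 1 to 8 rows; each row shifts and turns the commanded pose from where the row before left it, along the tool's axes as they then stand; what a row does not reach is not made up. A row lasts 1/10 s, in which the tool goes at most 50 mm and 8.59 degrees, less where a joint would pass 70% of its speed; a pose out of reach is approached as far as the arm can. A call is refused whole if a number of a shift passes 50 or a number of a turn 0.15, either way. A call with a gripper value outside its range is refused whole. The fingers move at their own pace and stop on an object; "squeeze" is the grip in N (left out, the last holds). Time passes only in rows, so rows that do not move let the fingers close. It gives the time, the measured TCP pose, the force and the opening at its end, in the units of the state.
- readout.get_state(): the state, without advancing time (a new reading comes with each control period).
- eyes.snapshot(name): name is "scene" or "side" or "wrist"; returns a dict with "pixels" (480x640x3 uint8, red, green, blue), "K" (3x3 intrinsics, pixels), "origin" and "attitude" of the camera in the world. Camera axes: x right, y down, z forward; pixel columns grow to the right and rows downward; lengths in m; the calibration is good to about 2 mm. The wrist camera is an equidistant fisheye: a pixel r from the principal point sees the ray r / f radians off the axis. A picture is of the moment at which its call begins. There is no depth.
- ticket.finish_job(): hands the job in, once; it reports no verdict.
The state is a dict: "clock": time; "q": joint angles; "qd": joint speeds; "joint_torque": joint torques, N m; "tool_pos": TCP position; "eef_rot": TCP orientation; "contact_force": force on the tool from outside, world axes, zero at the start; "moment": the same for the moment, N m; "opening": opening from 0.0 (shut) to 1.0 (fully open).
Only numpy, scipy, OpenCV 4.12 (cv2) and the standard library are available. Lean on these libraries where they do the work, as an engineer would, in place of code of your own. Each camera call takes 0.05 s, during which the arm holds its last target. There are 200 camera calls.

### The job

Open the cash safe on the counter. Turn its dial by the crank knob clockwise (seen from above) at least one whole turn and on until the knob stands at the one-bar mark; then counter-clockwise past the two-bar mark once, stopping the second time the knob comes to it; then slowly clockwise until the dial gently comes to a stop by itself, which happens somewhere within the next half turn: feel for it and do not force it. Then slide the hatch fully open and let go, without forcing anything and without disturbing the cup, bottle and jar.

Things in the scene. Friction and masses are not known exactly. Their poses are not given: they have to be found in the camera images.
- cash_safe: Grey steel cash safe, fixed: 160 (x) by 300 (y) by 85 mm high, origin at the centre of its underside. In its frame the dial lies towards -y (axis at x 0, y -75 mm), the hatch towards +y. Two hidden wheels are dragged by the dial: after a reversal each stays put for one whole turn, then is picked up. Meet the marks to about 0.1 rad; after a worse overshoot begin again, with two turns clockwise first.
- dial_axis (a point): Centre of the dial, on its axis (vertical), at the dial's upper face, 97 mm above the counter. The dial is a bare steel disc of 92 mm diameter with a knurled rim, 12 mm high, and turns endlessly both ways; turning needs 1 to 6 N at the knob.
- dial: The dial with its knob. Its origin lies on the dial axis at the counter's height; its x axis points from the axis to the crank knob, z up. On the third leg (clockwise from the two-bar mark) a hidden sprung bolt drops and stops the dial somewhere 0.6 to 3.1 rad past that mark, and the hatch is then free. Pressing the stopped dial with 20 N or more counts as forcing.
- knob_top (a point): Centre of the top of the black crank knob: an upright cylinder of 18 mm diameter and 34 mm height that stands on the dial 34 mm from the dial axis, its top 132.5 mm above the counter. It spins freely about its own vertical axis, so a gripper that holds it can carry it round the dial axis without turning.
- mark_one (a point): Middle of the one-bar mark on the safe's top: a single light bar, 16 by 5 mm, on a dark ring with small dots, pointing at the dial axis, 57 mm from it, 0.6 rad counter-clockwise from the safe's +x direction. The knob is at the mark when it lies on the line from the dial axis to this point.
- mark_two (a point): Middle of the two-bar mark on the same dark ring: two parallel light bars, 16 by 4 mm, 10 mm apart, the line midway between them pointing at the dial axis, 57 mm from it, 2.6 rad counter-clockwise from the safe's +x direction (2.0 rad counter-clockwise from the one-bar mark).
- hatch: Dark steel sliding hatch on the safe, 114 (x) by 70 (y) by 5 mm, with a black upright grip bar across it, 60 (x) by 14 (y) by 26 mm. Origin at its centre, 85 mm high. Shut, it lies 40 mm to the +y side of the safe's centre; it slides 65 mm along the safe's +y to a stop, against about 3 N. With the lock shut it moves 2 mm and is blocked: pulling it with 25 N or more counts as forcing.
- hatch_grip (a point): Centre of the top of the hatch's grip bar, 117 mm above the counter.
- paper_cup: White paper cup, 80 mm wide, 110 mm high, origin at its foot. Bystander.
- water_bottle: Clear water bottle, 64 mm wide, 210 mm high, origin at its foot. Bystander.
- sugar_jar: Brown glass jar with a steel lid, 76 mm wide, 100 mm high, origin at its foot. Bystander.

How it is judged:
At the end, for the whole second after the job is handed in: The hatch stands at rest fully open, within 7 mm of its stop (grip more than 98 mm to the +y side of the safe's centre); cup, bottle and jar stand upright within 30 mm of where they were (y of hatch_grip in the frame of cash_safe above 0.098 m and linear speed of hatch below 0.01 m/s and distance of each of paper_cup, water_bottle, sugar_jar from where it was at the start of the episode below 0.03 m and angle between each of paper_cup, water_bottle, sugar_jar's own z axis and vertical below 0.2 rad); the robot touches nothing.
It fails at once if the dial is forced against the dropped bolt (20 N or more) (contact force between dial and cash_safe above 20 N).
It fails at once if the hatch is forced against the shut lock (25 N or more) (contact force between hatch and cash_safe above 25 N).
It fails at once if the paper cup is knocked away or over (distance of paper_cup from where it was at the start of the episode above 0.03 m or angle between paper_cup's own z axis and vertical above 0.5 rad).
It fails at once if the water bottle is knocked away or over (distance of water_bottle from where it was at the start of the episode above 0.03 m or angle between water_bottle's own z axis and vertical above 0.5 rad).
It fails at once if the sugar jar is knocked away or over (distance of sugar_jar from where it was at the start of the episode above 0.03 m or angle between sugar_jar's own z axis and vertical above 0.5 rad).
It also fails if it takes over 72 s, if anything falls off the work surface, if the arm or the gripper's body presses on something with over 40 N, if the wrist force passes 120 N, or if a joint passes its speed limit or range.

## Working session

There is one attempt and no reset: what is moved stays moved. The work goes in short steps, Python scripts to look and compute and a tool call to move; the robot and the scene stay as the last step left them, time stands still between calls to the robot, and variables do not carry over. Pictures are saved under pics/ and viewed, on a budget of 10 in all, crops included, one or two more only if the job needs it, and the job is handed in when it is done.

Besides the shell and the picture viewer there is one more tool, called after ">>>" as name(argument=value, ...) on one line, values as JSON. carry_out: Moves the arm, as the interface text tells. Its arguments: {"type":"object","properties":{"motion":{"type":"array","items":{"type":"array","items":{"type":"array","items":{"type":"number"}}}},"squeeze":{"type":"number"}},"required":["motion"]}

```bash
mkdir -p pics; python3 - <<'E'
from plant import readout, eyes, r
import cv2,numpy as np
print(readout.get_state()); print(r.tip_reach)
a=[]
for n in ["scene","side"]:
    s=eyes.snapshot(n); cv2.imwrite(f"pics/{n}0.png",s["pixels"][:,:,::-1]); print(n,s["K"],s["origin"],s["attitude"])
E
```

```text
{'clock': 0.0, 'q': array([ 1.20480868,  0.68997992, -0.19451346,  1.56635999,  0.1572912 ,
        0.9024942 , -0.21511348]), 'qd': array([ 0.00073073,  0.00101586,  0.00058227, -0.0008461 ,  0.00151176,
       -0.00032804,  0.00048505]), 'joint_torque': array([ 8.17318451e-04, -5.27563834e+01, -1.26690131e+00, -1.53428346e+01,
       -5.28004928e-02,  6.67666522e-03,  1.34150887e-04]), 'tool_pos': array([ 0.24298832, -0.57517864,  0.25990826]), 'eef_rot': array([ 9.80080592e-01,  1.98598027e-01, -2.46303451e-04, -8.91947749e-04]), 'contact_force': array([ 0.96824736,  0.03186714, -0.14930767]), 'moment': array([ 0.00917978, -0.02182884,  0.01743292]), 'opening': 1.0019041659637926}
0.022
scene [[465.7533321    0.         319.01332271]
 [  0.         465.7533321  230.20230266]
 [  0.           0.           1.        ]] [ 1.36156283 -0.17930163  0.73794959] [ 0.69432877  0.5694948  -0.27490503 -0.3435265 ]
side [[460.30991128   0.         317.2986685 ]
 [  0.         460.30991128 249.4305915 ]
 [  0.           0.           1.        ]] [0.39321886 0.75693237 0.75504457] [-0.08466566  0.90344276 -0.41894166  0.03332849]
```

View pics/scene0.png

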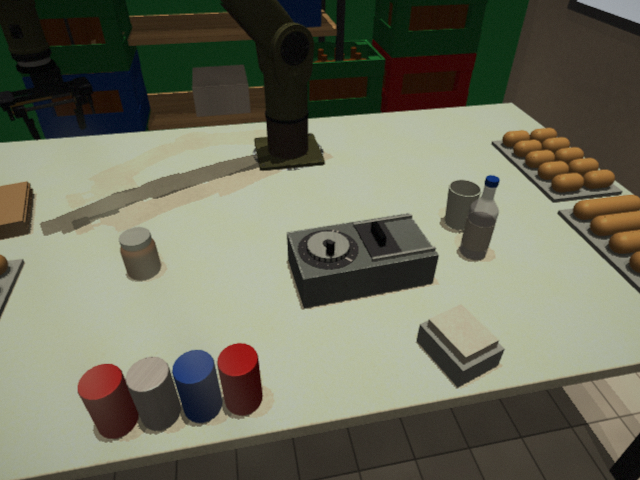

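View pics/side0.png

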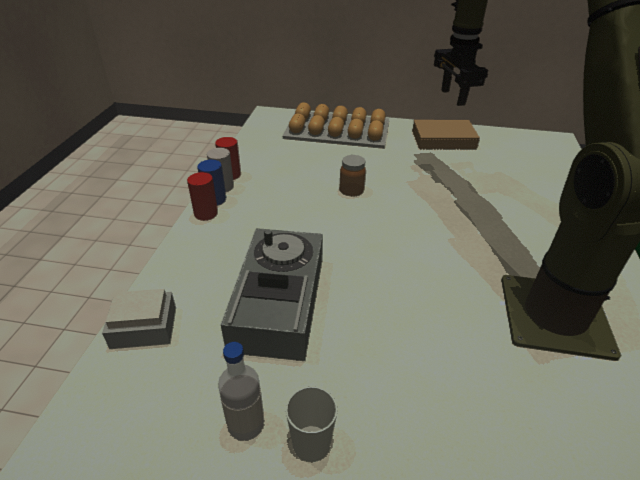

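The scene view shows the safe with its dial at about (329,247), hatch grip at (378,230), bottle at (480,225), cup at (462,205) and jar at (140,255). In the side view the dial is at (284,248), knob at (268,238) and grip at (273,280).

```bash
cat > h.py <<'E'
import numpy as np,cv2
from scipy.spatial.transform import Rotation as R
from plant import readout, eyes
def ray(s,p):
    K=s["K"];d=np.array([(p[0]-K[0,2])/K[0,0],(p[1]-K[1,2])/K[1,1],1.])
    if s.get("fish"):
        th=np.hypot(d[0],d[1]);d=np.array([*(d[:2]/max(th,1e-9)*np.sin(th)),np.cos(th)])
    return R.from_quat(s["attitude"]).apply(d)
def cast(s,p,z):
    d=ray(s,p);o=np.array(s["origin"]);return o+d*(z-o[2])/d[2]
E
python3 - <<'E'
from h import *
a=eyes.snapshot("scene");b=eyes.snapshot("side")
for n,s,pts in [("scene",a,dict(dial=(329,247,.097),knob=(329,243,.1325),grip=(377,224,.117),jar=(136,236,.1),cup=(464,186,.11),bot=(492,181,.21))),("side",b,dict(dial=(284,248,.097),knob=(268,234,.1325),grip=(273,278,.117),jar=(353,162,.1),cup=(312,402,.11),bot=(234,350,.21)))]:
    for k,(u,v,z) in pts.items(): print(n,k,cast(s,(u,v),z).round(3))
c=lambda s,x,y,w,h,f:cv2.resize(s["pixels"][y:y+h,x:x+w,::-1],None,fx=f,fy=f,interpolation=cv2.INTER_CUBIC)
A=c(a,280,205,160,100,5);cv2.imwrite("pics/a1.png",A)
B=c(b,220,225,110,135,4.4);cv2.imwrite("pics/b1.png",B)
E
```

```text
scene dial [0.615 0.001 0.097]
scene knob [ 0.644 -0.006  0.132]
scene grip [0.581 0.118 0.117]
scene jar [ 0.502 -0.406  0.1  ]
scene cup [0.46  0.384 0.11 ]
scene bot [0.596 0.363 0.21 ]
side dial [0.6   0.002 0.097]
side knob [0.634 0.003 0.132]
side grip [0.593 0.119 0.117]
side jar [ 0.496 -0.401  0.1  ]
side cup [0.466 0.371 0.11 ]
side bot [0.582 0.369 0.21 ]
```

View pics/a1.png

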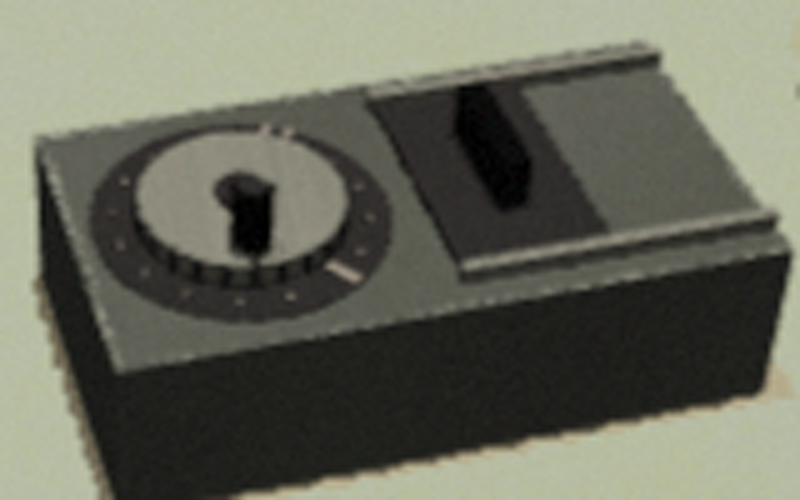

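View pics/b1.png

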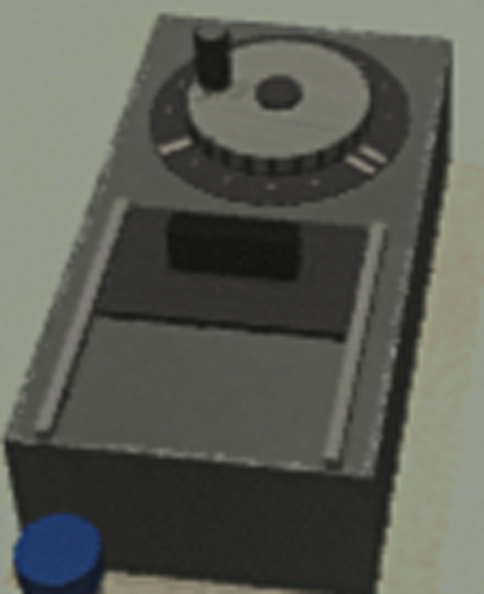

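Crop 1: top corners (40,140), (120,370), (790,245); knob top (252,187), dial disc centre about (242,198), one-bar (344,270). Crop 2: corners (162,15), (450,40), (373,475), (8,440); dial disc centre about (280,98), knob top (212,38), one-bar (174,146), two-bar (366,160), grip top (235,218).

```bash
python3 - <<'E'
from h import *
a=eyes.snapshot("scene");b=eyes.snapshot("side")
A=lambda u,v,z:cast(a,(280+u/5-.4,205+v/5-.4),z)
B=lambda u,v,z:cast(b,(220+u/4.4-.4,225+v/4.4-.4),z)
def rep(n,**k):
    for m,p in k.items(): print(n,m,p.round(4))
rep("scene",c1=A(40,140,.085),c2=A(120,370,.085),c3=A(790,245,.085),dial=A(242,198,.097),knob=A(252,187,.1325),m1=A(344,270,.085),m2=A(277,131,.085),grip1=A(472,88,.117),grip2=A(522,165,.117))
rep("side",c1=B(162,15,.085),c2=B(450,40,.085),c3=B(373,475,.085),c4=B(8,440,.085),dial=B(280,98,.097),knob=B(212,38,.1325),m1=B(174,146,.085),m2=B(366,160,.085),grip=B(235,218,.117))
c=[A(40,140,.085),A(120,370,.085),A(790,245,.085)];print([np.linalg.norm(c[i]-c[i+1]) for i in (0,1)],c[2]-c[1])
c=[B(162,15,.085),B(450,40,.085),B(373,475,.085),B(8,440,.085)]
print([np.linalg.norm(c[i]-c[(i+1)%4]) for i in range(4)],sum(c)/4,c[2]-c[1],c[3]-c[0])
E
```

```text
scene c1 [ 0.5332 -0.0765  0.085 ]
scene c2 [ 0.6881 -0.0671  0.085 ]
scene c3 [0.6667 0.2301 0.085 ]
scene dial [0.6051 0.0013 0.097 ]
scene knob [ 0.6409 -0.0031  0.1325]
scene m1 [0.646  0.0369 0.085 ]
scene m2 [0.547  0.0308 0.085 ]
scene grip1 [0.5729 0.113  0.117 ]
scene grip2 [0.6297 0.118  0.117 ]
side c1 [ 0.6853 -0.0709  0.085 ]
side c2 [ 0.5289 -0.0797  0.085 ]
side c3 [0.5095 0.2176 0.085 ]
side c4 [0.6666 0.2285 0.085 ]
side dial [ 0.6025 -0.0015  0.097 ]
side knob [0.6351 0.0009 0.1325]
side m1 [0.6495 0.0312 0.085 ]
side m2 [0.5532 0.023  0.085 ]
side grip [0.5962 0.1086 0.117 ]
[np.float64(0.1551678141416567), np.float64(0.29788361587630907)] [-0.02137513  0.29711572  0.        ]
[np.float64(0.15661734369168118), np.float64(0.2979296531353836), np.float64(0.15746148895186193), np.float64(0.29998586304483227)] [0.59756549 0.07389766 0.085     ] [-0.0193994  0.2972974  0.       ] [-1.86858702e-02  2.99403334e-01 -1.11022302e-16]
```

>>> carry_out(motion=[[[0,0,0,0,0,0.11,100],[0,0,0,0,0,0.11,100],[0,0,0,0,0,0.112,100],[29,-36.5,0,0,0,0,100],[29,-36.5,0,0,0,0,100],[29,-36.5,0,0,0,0,100],[29,-36.5,0,0,0,0,100],[29,-36.5,0,0,0,0,100]]], squeeze=15)

```text
clock: 1.1
tool_pos: [0.3765, -0.3822, 0.2609]
eef_rot: [0.999, 0.034, 0.0, 0.0]
contact_force: [0.6, -0.6, 1.3]
opening: 1.001
```

>>> carry_out(motion=[[[29,-36.5,0,0,0,0,100],[29,-36.5,0,0,0,0,100],[29,-36.5,0,0,0,0,100],[29,-36.5,0,0,0,0,100],[29,-36.5,0,0,0,0,100],[29,-36.5,0,0,0,0,100],[29,-36.5,0,0,0,0,100],[29,-36.5,0,0,0,0,100]]])

```text
clock: 1.9
tool_pos: [0.5881, -0.075, 0.2608]
eef_rot: [0.999, 0.034, 0.0, 0.0]
contact_force: [1.0, 0.5, 0.1]
opening: 1.0
```

>>> carry_out(motion=[[[24,-35,0,0,0,0,100],[24,-34,20,0,0,0,100],[0,0,20,0,0,0,100],[0,0,0,0,0,0,100]]])

```text
clock: 2.3
tool_pos: [0.6288, -0.0029, 0.2179]
eef_rot: [0.999, 0.035, -0.003, -0.0]
contact_force: [-0.9, -1.2, 0.3]
opening: 1.001
```

```bash
python3 - <<'E'
from h import *
s=eyes.snapshot("wrist");st=readout.get_state()
print(st["tool_pos"],st["q"].round(2),s["K"],s["origin"],s["attitude"])
cv2.imwrite("pics/w1.png",s["pixels"][:,:,::-1])
s["fish"]=1
import pickle;pickle.dump(s,open("w1.pkl","wb"))
E
```

```text
[ 0.62940545 -0.00487707  0.21953316] [-0.06  0.74 -0.02  1.6   0.02  0.81 -1.58] [[371.64829954   0.         322.74765228]
 [  0.         371.64829954 237.6606878 ]
 [  0.           0.           1.        ]] [0.69765926 0.00155103 0.34104389] [ 0.72467509 -0.67514523 -0.09425283  0.10070419]
```

View pics/w1.png

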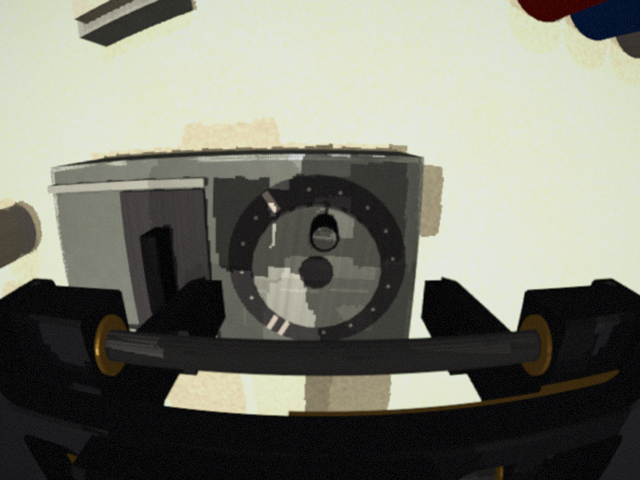

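The wrist view shows the knob top at (323,239), the hub at (316,272), the one-bar mark at (271,203) and the two-bar mark at (277,325).

```bash
python3 - <<'E'
from h import *
import pickle;s=pickle.load(open("w1.pkl","rb"))
for n,p,z in [("knob",(323,239),.1325),("hub",(316,272),.098),("m1",(271,203),.085),("m2",(277,325),.085),("c",(424,156),.085),("ringC",(317.5,258),.085)]: print(n,cast(s,p,z).round(4))
# ring dark ellipse extremes
for p in [(230,258),(405,258),(318,175),(318,340)]: print(cast(s,p,.085).round(4))
E
```

```text
knob [ 0.6378 -0.0027  0.1325]
hub [ 6.035e-01 -2.000e-04  9.800e-02]
m1 [0.6478 0.0347 0.085 ]
m2 [0.5512 0.0275 0.085 ]
c [ 0.6895 -0.07    0.085 ]
ringC [ 0.6095 -0.0007  0.085 ]
[0.6045 0.0643 0.085 ]
[ 0.6138 -0.0653  0.085 ]
[0.6697 0.003  0.085 ]
[ 0.54   -0.0056  0.085 ]
```

>>> carry_out(motion=[[[4.4,-0.7,30,0,0,0,100],[4.3,-0.7,30,0,0,0,100],[0,0,25,0,0,0,100],[0,0,10,0,0,0,100],[0,0,0,0,0,0,100],[0,0,0,0,0,0,30],[0,0,0,0,0,0,10],[0,0,0,0,0,0,10]]])

```text
clock: 3.15
tool_pos: [0.6398, -0.0028, 0.1271]
eef_rot: [0.999, 0.034, 0.001, 0.0]
contact_force: [0.8, 0.1, 0.8]
opening: 0.753
```

>>> carry_out(motion=[[[0,0,0,0,0,0,10],[0,0,0,0,0,0,10],[0,0,0,0,0,0,10],[0,0,0,0,0,0,10]]])

```text
clock: 3.55
tool_pos: [0.6391, -0.0026, 0.1257]
eef_rot: [0.999, 0.034, 0.0, 0.0]
contact_force: [-0.2, 1.1, -0.6]
opening: 0.386
```

```bash
python3 - <<'E'
from h import *
st=readout.get_state();print(st["tool_pos"],st["eef_rot"].round(4),st["contact_force"],st["moment"],st["opening"])
E
```

```text
[ 0.63908465 -0.00264331  0.12574915] [0.9994 0.0339 0.     0.    ] [-0.18038865  1.12077404 -0.59270905] [ 0.06151849  0.0217964  -0.06938883] 0.38649282844150995
```

>>> carry_out(motion=[[[0,0,1,0,0,0,5],[0,0,0,0,0,0,5],[0,0,0,0,0,0,5],[0,0,0,0,0,0,5],[0,0,0,0,0,0,5]]])

```text
clock: 4.05
tool_pos: [0.6389, -0.0028, 0.1246]
eef_rot: [0.999, 0.034, -0.0, 0.0]
contact_force: [-0.2, -0.9, -1.2]
opening: 0.198
```

```bash
cat >> h.py <<'E'
AX=np.array([.6038,-.0003]);RHO=.034
def ang(p=None,ax=AX):
    st=readout.get_state();p=st["tool_pos"] if p is None else p
    yaw=2*np.arctan2(st["eef_rot"][1],st["eef_rot"][0]);d=np.array(p[:2])-ax
    return np.arctan2(d[1],d[0])-yaw,np.hypot(*d),yaw
def path(t0,r0,t1,n,ax=None):
    t=np.linspace(t0,t1,n+1);P=RHO*1e3*np.c_[np.cos(t),-np.sin(t)];P[0]*=r0/RHO
    out=[];c=P[0].copy()
    for q in P[1:]:
        d=(q-c).round(1);c+=d;out.append(d)
    for i in range(0,n,8): print([[float(x),float(y)] for x,y in out[i:i+8]])
E
python3 - <<'E'
from h import *
st=readout.get_state();print(st["tool_pos"],st["contact_force"],st["opening"])
t,r,y=ang();print(t,r,y)
path(t,r,t-16*np.pi/12,16)
E
```

```text
[ 0.63893994 -0.00281203  0.1245697 ] [-0.22884068 -0.91836297 -1.16737432] 0.19829151780094234
-0.13903909443398027 0.03522961377829262 0.06767415346575203
[[-3.6, 8.4], [-4.5, 7.6], [-6.3, 6.3], [-7.7, 4.3], [-8.6, 2.3], [-8.9, -0.1], [-8.6, -2.4], [-7.6, -4.5]]
[[-6.2, -6.3], [-4.4, -7.7], [-2.2, -8.6], [0.0, -8.9], [2.4, -8.5], [4.5, -7.7], [6.3, -6.2], [7.8, -4.4]]
```

>>> carry_out(motion=[[[-3.6,8.4,0,0,0,0,5],[-4.5,7.6,0,0,0,0,5],[-6.3,6.3,0,0,0,0,5],[-7.7,4.3,0,0,0,0,5],[-8.6,2.3,0,0,0,0,5],[-8.9,-0.1,0,0,0,0,5],[-8.6,-2.4,0,0,0,0,5],[-7.6,-4.5,0,0,0,0,5]]])

```text
clock: 4.85
tool_pos: [0.5849, -0.0277, 0.1247]
eef_rot: [0.999, 0.034, 0.001, -0.0]
contact_force: [4.2, 3.0, -8.0]
opening: 0.196
```

```bash
python3 - <<'E'
from h import *
st=readout.get_state();print(st["tool_pos"],st["contact_force"],st["opening"],ang())
s=eyes.snapshot("wrist");cv2.imwrite("pics/w2.png",s["pixels"][130:400,100:500,::-1].repeat(1,0))
E
```

```text
[ 0.58487297 -0.0277228   0.12466314] [ 4.23235702  3.0456155  -7.9964205 ] 0.1955237624109506 (np.float64(-2.243078964639125), np.float64(0.03332029803745265), np.float64(0.06816881401988091))
```

View pics/w2.png

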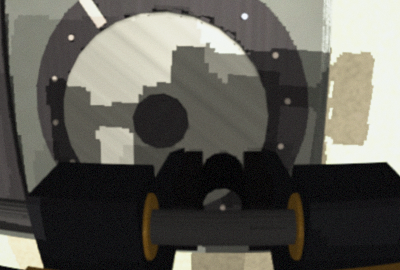

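The knob is held between the pads (crop pixel about (222,185)), about a third of a turn round. Next I work out the rest of leg 1.

```bash
python3 - <<'E'
from h import *
st=readout.get_state();print(st["tool_pos"],st["contact_force"])
t,r,y=ang();print(t,r)
path(t,r,.6-4*np.pi+2*np.pi,40)
E
```

```text
[ 0.58349994 -0.02645236  0.12461288] [ 0.94998149  4.34253045 -4.3052102 ]
-2.300405146721566 0.033106472491178464
[[-2.7, -1.3], [-1.8, -2.2], [-1.7, -2.3], [-1.5, -2.5], [-1.3, -2.6], [-1.1, -2.6], [-0.8, -2.8], [-0.6, -2.8]]
[[-0.3, -2.9], [-0.1, -2.8], [0.1, -2.9], [0.4, -2.9], [0.6, -2.8], [0.8, -2.7], [1.1, -2.7], [1.3, -2.5]]
[[1.5, -2.5], [1.8, -2.3], [1.9, -2.1], [2.0, -2.0], [2.3, -1.8], [2.4, -1.6], [2.5, -1.4], [2.6, -1.2]]
[[2.7, -1.0], [2.8, -0.7], [2.8, -0.5], [2.9, -0.2], [2.8, -0.1], [2.9, 0.3], [2.8, 0.5], [2.8, 0.7]]
[[2.7, 0.9], [2.7, 1.2], [2.5, 1.4], [2.4, 1.6], [2.2, 1.8], [2.1, 2.0], [1.9, 2.1], [1.7, 2.3]]
```

```bash
python3 - <<'E'
from h import *
t,r,y=ang()
path(t,r,.6-4*np.pi,40)
E
```

```text
[[-6.0, -5.5], [-3.8, -7.3], [-1.9, -7.9], [0.0, -8.2], [2.0, -8.0], [3.9, -7.2], [5.4, -6.1], [6.8, -4.7]]
[[7.7, -2.8], [8.1, -1.0], [8.2, 1.0], [7.6, 3.0], [6.7, 4.7], [5.4, 6.1], [3.8, 7.3], [1.9, 8.0]]
[[0.0, 8.2], [-2.0, 7.9], [-3.8, 7.3], [-5.5, 6.1], [-6.8, 4.6], [-7.6, 2.9], [-8.2, 0.9], [-8.1, -1.0]]
[[-7.7, -2.9], [-6.7, -4.7], [-5.4, -6.2], [-3.8, -7.3], [-1.9, -7.9], [0.0, -8.2], [2.0, -8.0], [3.9, -7.2]]
[[5.4, -6.1], [6.8, -4.7], [7.7, -2.8], [8.1, -1.0], [8.1, 1.0], [7.7, 3.0], [6.7, 4.7], [5.4, 6.1]]
```

>>> carry_out(motion=[[[-6.0,-5.5,0,0,0,0,5],[-3.8,-7.3,0,0,0,0,5],[-1.9,-7.9,0,0,0,0,5],[0,-8.2,0,0,0,0,5],[2.0,-8.0,0,0,0,0,5],[3.9,-7.2,0,0,0,0,5],[5.4,-6.1,0,0,0,0,5],[6.8,-4.7,0,0,0,0,5]]])

```text
clock: 5.7
tool_pos: [0.5814, 0.0238, 0.1244]
eef_rot: [0.999, 0.033, -0.007, 0.002]
contact_force: [-9.9, -1.7, 5.7]
opening: 0.202
```

>>> carry_out(motion=[[[7.7,-2.8,0,0,0,0,5],[8.1,-1.0,0,0,0,0,5],[8.2,1.0,0,0,0,0,5],[7.6,3.0,0,0,0,0,5],[6.7,4.7,0,0,0,0,5],[5.4,6.1,0,0,0,0,5],[3.8,7.3,0,0,0,0,5],[1.9,8.0,0,0,0,0,5]]])

```text
clock: 6.5
tool_pos: [0.6377, 0.0088, 0.1247]
eef_rot: [0.999, 0.036, -0.001, -0.003]
contact_force: [0.1, 8.2, -3.8]
opening: 0.195
```

```bash
python3 - <<'E'
from h import *
print(readout.get_state()["contact_force"],ang())
E
```

```text
[ 0.09041287  8.23973578 -3.80337487] (np.float64(0.1922267491315835), np.float64(0.035083298255898586), np.float64(0.07148351258650432))
```

>>> carry_out(motion=[[[0,8.2,0,0,0,0,5],[-2.0,7.9,0,0,0,0,5],[-3.8,7.3,0,0,0,0,5],[-5.5,6.1,0,0,0,0,5],[-6.8,4.6,0,0,0,0,5],[-7.6,2.9,0,0,0,0,5],[-8.2,0.9,0,0,0,0,5],[-8.1,-1.0,0,0,0,0,5]]])

```text
clock: 7.3
tool_pos: [0.6009, -0.034, 0.1248]
eef_rot: [0.999, 0.035, 0.002, -0.001]
contact_force: [7.5, 4.5, -10.8]
opening: 0.198
```

>>> carry_out(motion=[[[-7.7,-2.9,0,0,0,0,5],[-6.7,-4.7,0,0,0,0,5],[-5.4,-6.2,0,0,0,0,5],[-3.8,-7.3,0,0,0,0,5],[-1.9,-7.9,0,0,0,0,5],[0,-8.2,0,0,0,0,5],[2.0,-8.0,0,0,0,0,5],[3.9,-7.2,0,0,0,0,5]]])

```text
clock: 8.1
tool_pos: [0.5729, 0.0106, 0.1245]
eef_rot: [0.999, 0.032, -0.003, 0.003]
contact_force: [-4.0, -7.0, 0.1]
opening: 0.198
```

>>> carry_out(motion=[[[5.4,-6.1,0,0,0,0,5],[6.8,-4.7,0,0,0,0,5],[7.7,-2.8,0,0,0,0,5],[8.1,-1.0,0,0,0,0,5],[8.1,1.0,0,0,0,0,5],[6.2,2.3,0,0,0,0,5],[0,0,0,0,0,0,5],[0,0,0,0,0,0,5]]])

```text
clock: 8.9
tool_pos: [0.6152, 0.0322, 0.1246]
eef_rot: [0.999, 0.035, -0.002, -0.001]
contact_force: [-1.0, 5.7, 0.9]
opening: 0.199
```

```bash
python3 - <<'E'
from h import *
st=readout.get_state();print(st["tool_pos"],st["contact_force"],ang())
t,r,y=ang(); path(t,r,.6,4)
E
```

```text
[0.61515806 0.0321515  0.12464412] [-0.95686389  5.72235078  0.91005909] (np.float64(1.1642553761588843), np.float64(0.03438175717096717), np.float64(0.06986503605870574))
[[4.1, 2.6], [3.9, 2.7], [3.5, 3.3], [3.0, 3.8]]
```

>>> carry_out(motion=[[[4.1,2.6,0,0,0,0,5],[3.9,2.7,0,0,0,0,5],[3.5,3.3,0,0,0,0,5],[2.7,3.4,0,0,0,0,5],[0,0,0,0,0,0,5],[0,0,0,0,0,0,5]]])

```text
clock: 9.5
tool_pos: [0.631, 0.0215, 0.1247]
eef_rot: [0.999, 0.035, -0.001, -0.002]
contact_force: [0.3, 6.0, -3.3]
opening: 0.199
```

```bash
python3 - <<'E'
from h import *
st=readout.get_state();print(st["tool_pos"],st["contact_force"],ang())
s=eyes.snapshot("wrist");s["fish"]=1;cv2.imwrite("pics/w3.png",cv2.resize(s["pixels"][100:400,160:480,::-1],None,fx=2,fy=2))
import pickle;pickle.dump(s,open("w3.pkl","wb"))
t,r,y=ang(); path(t,r,.6,3)
E
```

```text
[0.6310095  0.02152677 0.1246811 ] [ 0.27314967  5.98208912 -3.25163245] (np.float64(0.6061154935736686), np.float64(0.034882157782220674), np.float64(0.06994999467128989))
[[-0.7, 0.6], [0.0, 0.1], [0.0, 0.0]]
```

View pics/w3.png

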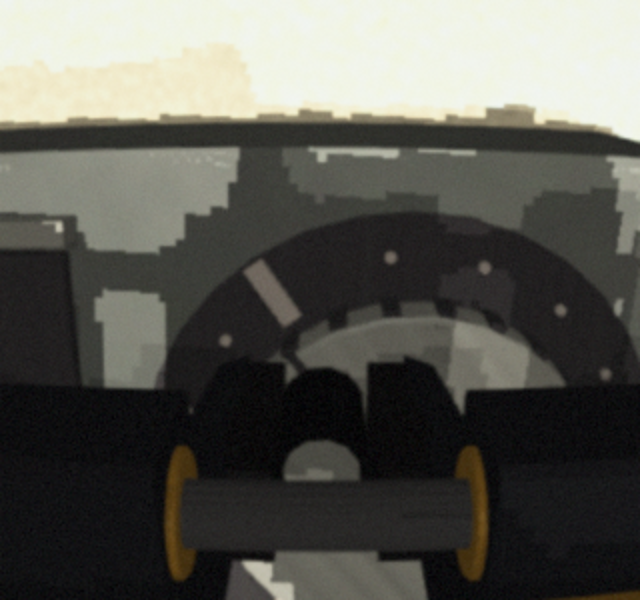

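The knob is gripped and its pointer line on the dial at crop pixel (287,354) comes near the one-bar mark's inner end (293,322). Parallax matters here, so I cast both.

```bash
python3 - <<'E'
from h import *
import pickle;s=pickle.load(open("w3.pkl","rb"))
c=lambda u,v,z:cast(s,(160+u/2-.25,100+v/2-.25),z)
for ax in (AX,AX+[.001,0]):
  for n,p in [("pt",c(285,351,.097)),("pt2",c(297,367,.097)),("m1a",c(253,268,.085)),("m1b",c(293,322,.085)),("mid",c(273,295,.085)),("knobtopfront",c(322,440,.1325))]:
    d=p[:2]-ax;print(n,p.round(4),np.arctan2(d[1],d[0]).round(3),np.hypot(*d).round(4))
E
```

```text
pt [0.6395 0.0309 0.097 ] 0.718 0.0474
pt2 [0.6359 0.0281 0.097 ] 0.723 0.0429
m1a [0.6545 0.0397 0.085 ] 0.668 0.0646
m1b [0.6421 0.0299 0.085 ] 0.666 0.0488
mid [0.6484 0.0348 0.085 ] 0.667 0.0568
knobtopfront [0.6373 0.0224 0.1325] 0.595 0.0404
pt [0.6395 0.0309 0.097 ] 0.732 0.0467
pt2 [0.6359 0.0281 0.097 ] 0.739 0.0421
m1a [0.6545 0.0397 0.085 ] 0.678 0.0638
m1b [0.6421 0.0299 0.085 ] 0.679 0.048
mid [0.6484 0.0348 0.085 ] 0.678 0.056
knobtopfront [0.6373 0.0224 0.1325] 0.61 0.0396
```

>>> carry_out(motion=[[[0.7,1.0,0,0,0,0,5],[0,0,0,0,0,0,5],[0,0,0,0,0,0,5]]])

```text
clock: 9.85
tool_pos: [0.6314, 0.0212, 0.1247]
eef_rot: [0.999, 0.035, -0.002, -0.002]
contact_force: [-1.8, 8.0, -2.1]
opening: 0.198
```

```bash
python3 - <<'E'
from h import *
st=readout.get_state();print(st["tool_pos"],st["contact_force"],ang())
t,r,y=ang(); path(t,r,2.6+2*np.pi-.2,32)
E
```

```text
[0.63138782 0.02119328 0.12466334] [-1.77974934  8.00277756 -2.11154561] (np.float64(0.5914790734735169), np.float64(0.03497211731792336), np.float64(0.07037852808300331))
[[-6.4, -5.9], [-7.1, -4.9], [-8.1, -2.9], [-8.5, -0.8], [-8.5, 1.4], [-7.8, 3.4], [-6.8, 5.3], [-5.2, 6.8]]
[[-3.4, 7.9], [-1.2, 8.5], [0.9, 8.5], [3.0, 8.0], [4.9, 7.1], [6.5, 5.5], [7.7, 3.8], [8.4, 1.7]]
[[8.6, -0.4], [8.2, -2.6], [7.2, -4.5], [6.0, -6.2], [4.1, -7.5], [2.2, -8.3], [0.0, -8.6], [-2.1, -8.3]]
[[-4.2, -7.5], [-5.8, -6.3], [-7.3, -4.5], [-8.2, -2.6], [-8.5, -0.5], [-8.4, 1.7], [-7.8, 3.7], [-6.5, 5.5]]
```

>>> carry_out(motion=[[[-7.8,-7.9,0,0,0,0,5],[-7.1,-4.9,0,0,0,0,5],[-8.1,-2.9,0,0,0,0,5],[-8.5,-0.8,0,0,0,0,5],[-8.5,1.4,0,0,0,0,5],[-7.8,3.4,0,0,0,0,5],[-6.8,5.3,0,0,0,0,5],[-5.2,6.8,0,0,0,0,5]]])

```text
clock: 10.65
tool_pos: [0.5733, 0.0123, 0.1247]
eef_rot: [0.999, 0.034, 0.0, 0.0]
contact_force: [3.3, 1.7, -6.4]
opening: 0.197
```

>>> carry_out(motion=[[[-3.4,7.9,0,0,0,0,5],[-1.2,8.5,0,0,0,0,5],[0.9,8.5,0,0,0,0,5],[3.0,8.0,0,0,0,0,5],[4.9,7.1,0,0,0,0,5],[6.5,5.5,0,0,0,0,5],[7.7,3.8,0,0,0,0,5],[8.4,1.7,0,0,0,0,5]]])

```text
clock: 11.45
tool_pos: [0.6024, -0.0343, 0.1245]
eef_rot: [0.999, 0.034, -0.002, -0.002]
contact_force: [-1.2, 6.9, -0.9]
opening: 0.199
```

>>> carry_out(motion=[[[8.6,-0.4,0,0,0,0,5],[8.2,-2.6,0,0,0,0,5],[7.2,-4.5,0,0,0,0,5],[6.0,-6.2,0,0,0,0,5],[4.1,-7.5,0,0,0,0,5],[2.2,-8.3,0,0,0,0,5],[0,-8.6,0,0,0,0,5],[-2.1,-8.3,0,0,0,0,5]]])

```text
clock: 12.25
tool_pos: [0.6366, 0.0124, 0.1248]
eef_rot: [0.999, 0.034, 0.002, 0.001]
contact_force: [3.8, -3.1, -6.1]
opening: 0.201
```

>>> carry_out(motion=[[[-4.2,-7.5,0,0,0,0,5],[-5.8,-6.3,0,0,0,0,5],[-7.3,-4.5,0,0,0,0,5],[-8.2,-2.6,0,0,0,0,5],[-8.5,-0.5,0,0,0,0,5],[-8.4,1.7,0,0,0,0,5],[0,0,0,0,0,0,5],[0,0,0,0,0,0,5]]])

```text
clock: 13.05
tool_pos: [0.5911, 0.031, 0.1247]
eef_rot: [0.999, 0.035, -0.0, -0.001]
contact_force: [1.4, 2.0, -6.0]
opening: 0.2
```

```bash
python3 - <<'E'
from h import *
st=readout.get_state();print(st["tool_pos"],st["contact_force"],ang())
t,r,y=ang(); path(t,r,2.6,6)
E
```

```text
[0.59110657 0.0310105  0.12472454] [ 1.41643499  1.96672015 -6.02322215] (np.float64(1.88693660216212), np.float64(0.03378566079851875), np.float64(0.06901686750923666))
[[-3.8, 1.3], [-3.6, 1.9], [-3.3, 2.3], [-3.0, 2.7], [-2.6, 3.1], [-2.3, 3.3]]
```

>>> carry_out(motion=[[[-3.8,1.3,0,0,0,0,5],[-3.6,1.9,0,0,0,0,5],[-3.3,2.3,0,0,0,0,5],[-3.0,2.7,0,0,0,0,5],[-2.6,3.1,0,0,0,0,5],[0,0,0,0,0,0,5],[0,0,0,0,0,0,5]]])

```text
clock: 13.75
tool_pos: [0.5762, 0.0181, 0.1248]
eef_rot: [0.999, 0.034, 0.001, -0.001]
contact_force: [3.7, 2.5, -7.6]
opening: 0.193
```

```bash
python3 - <<'E'
from h import *
st=readout.get_state();print(st["tool_pos"],st["contact_force"],ang())
t,r,y=ang(); path(t,r,2.6,3)
E
```

```text
[0.57620091 0.01807866 0.12476777] [ 3.72769867  2.47589108 -7.59090575] (np.float64(2.4855175505501212), np.float64(0.03315848132507335), np.float64(0.06859263547040803))
[[-1.4, 0.5], [-0.8, 1.1], [-0.7, 1.1]]
```

>>> carry_out(motion=[[[-1.0,1.3,0,0,0,0,5],[-0.9,1.4,0,0,0,0,5],[0,0,0,0,0,0,5],[0,0,0,0,0,0,5]]])

```text
clock: 14.15
tool_pos: [0.5747, 0.0154, 0.1248]
eef_rot: [0.999, 0.034, 0.001, -0.001]
contact_force: [4.2, 3.9, -8.3]
opening: 0.198
```

```bash
python3 - <<'E'
from h import *
st=readout.get_state();print(st["tool_pos"],st["contact_force"],ang(),ang(ax=AX+[.0009,0]))
s=eyes.snapshot("side");cv2.imwrite("pics/s3.png",cv2.resize(s["pixels"][215:305,230:350,::-1],None,fx=6,fy=6,interpolation=cv2.INTER_CUBIC))
E
```

```text
[0.57470995 0.01544038 0.12479643] [ 4.24248189  3.94232714 -8.29497565] (np.float64(2.5767653639082875), np.float64(0.03307552736346085), np.float64(0.06884918393566683)) (np.float64(2.5894112747432674), np.float64(0.03386978883179472), np.float64(0.06884918393566683))
```

View pics/s3.png

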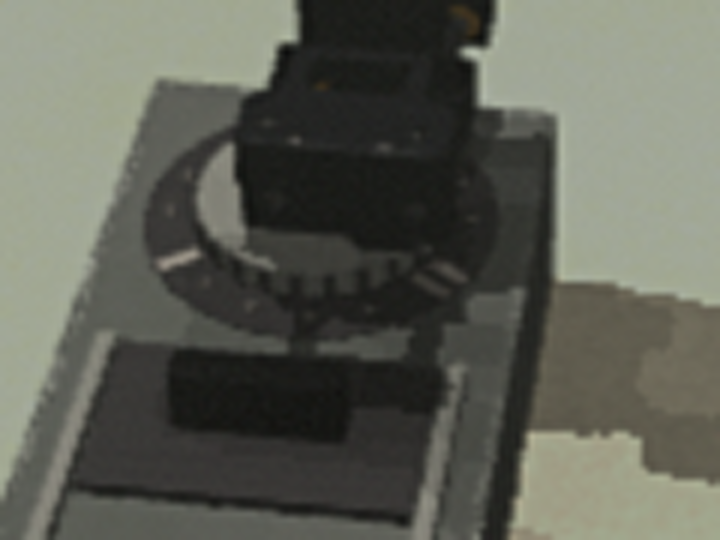

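The side view shows the dial pointer at about (425,255), just inside the two-bar mark at (440,278), so it is nearly at the mark. I add a small correction for lag, then start leg 3 (the first 0.5 rad cannot meet the bolt).

>>> carry_out(motion=[[[-0.7,1.1,0,0,0,0,5],[0,0,0,0,0,0,5],[0,0,0,0,0,0,5]]])

```text
clock: 14.5
tool_pos: [0.5741, 0.0143, 0.1248]
eef_rot: [0.999, 0.034, 0.001, -0.001]
contact_force: [3.5, 3.5, -8.5]
opening: 0.2
```

```bash
python3 - <<'E'
from h import *
st=readout.get_state();print(st["tool_pos"],st["contact_force"],ang(),ang(ax=AX+[.0009,0]))
t,r,y=ang(); path(t,r,2.1,5)
print(); t=2.1
path(2.1,.034,2.1-40/34.,40)
E
```

```text
[0.57410955 0.01431026 0.12476066] [ 3.51334882  3.46478743 -8.53122557] (np.float64(2.615486357359842), np.float64(0.03309052445663763), np.float64(0.0688097486983929)) (np.float64(2.6272083726096342), np.float64(0.03390037795434087), np.float64(0.0688097486983929))
[[1.1, -3.4], [2.2, -2.7], [2.5, -2.5], [2.7, -2.2], [3.0, -1.9]]

[[0.9, -0.5], [0.9, -0.5], [0.9, -0.4], [0.9, -0.4], [0.9, -0.4], [0.9, -0.4], [1.0, -0.3], [0.9, -0.3]]
[[1.0, -0.3], [0.9, -0.2], [1.0, -0.2], [1.0, -0.2], [1.0, -0.2], [1.0, -0.1], [1.0, -0.1], [1.0, -0.1]]
[[1.0, -0.0], [1.0, -0.1], [1.0, 0.1], [1.0, 0.0], [1.0, 0.1], [1.0, 0.1], [1.0, 0.1], [0.9, 0.2]]
[[1.0, 0.2], [1.0, 0.2], [1.0, 0.2], [0.9, 0.3], [1.0, 0.3], [0.9, 0.3], [1.0, 0.4], [0.9, 0.4]]
[[0.9, 0.4], [0.9, 0.4], [0.9, 0.5], [0.8, 0.5], [0.9, 0.5], [0.8, 0.6], [0.9, 0.5], [0.8, 0.6]]
```

>>> carry_out(motion=[[[1.1,-3.4,0,0,0,0,5],[2.2,-2.7,0,0,0,0,5],[2.5,-2.5,0,0,0,0,5],[2.7,-2.2,0,0,0,0,5],[3.0,-1.9,0,0,0,0,5],[0,0,0,0,0,0,5],[0,0,0,0,0,0,5]]])

```text
clock: 15.2
tool_pos: [0.5837, 0.0266, 0.1247]
eef_rot: [0.999, 0.034, -0.0, -0.0]
contact_force: [-1.9, -3.4, -4.2]
opening: 0.198
```

```bash
cat > m.py <<'E'
from h import *
st=readout.get_state();t,r,y=ang();f=st["contact_force"]
print("pos",st["tool_pos"].round(4),"th",round(t,3),"r",round(r,4),"F",f.round(1),"CWresist",round(f[0]*-np.sin(t+y)+f[1]*np.cos(t+y),1))
E
python3 m.py
```

```text
pos [0.5837 0.0266 0.1247] th 2.144 r 0.0336 F [-1.9 -3.4 -4.2] CWresist 3.5
```

>>> carry_out(motion=[[[0.9,-0.5,0,0,0,0,5],[0.9,-0.5,0,0,0,0,5],[0.9,-0.4,0,0,0,0,5],[0.9,-0.4,0,0,0,0,5],[0.9,-0.4,0,0,0,0,5],[0,0,0,0,0,0,5]]])

```text
clock: 15.8
tool_pos: [0.5901, 0.0307, 0.1248]
eef_rot: [0.999, 0.035, 0.002, -0.001]
contact_force: [2.9, 0.2, -7.8]
opening: 0.198
```

>>> carry_out(motion=[[[0.9,-0.4,0,0,0,0,5],[1.0,-0.3,0,0,0,0,5],[0.9,-0.3,0,0,0,0,5],[1.0,-0.3,0,0,0,0,5],[0.9,-0.2,0,0,0,0,5],[0,0,0,0,0,0,5]]])

```text
clock: 16.4
tool_pos: [0.5924, 0.0314, 0.1247]
eef_rot: [0.999, 0.034, -0.001, -0.0]
contact_force: [-1.4, 3.7, -3.1]
opening: 0.199
```

>>> carry_out(motion=[[[1.0,-0.2,0,0,0,0,5],[1.0,-0.2,0,0,0,0,5],[1.0,-0.2,0,0,0,0,5],[1.0,-0.1,0,0,0,0,5],[1.0,-0.1,0,0,0,0,5],[0,0,0,0,0,0,5]]])

```text
clock: 17.0
tool_pos: [0.5957, 0.0322, 0.1246]
eef_rot: [0.999, 0.034, -0.002, -0.0]
contact_force: [-6.7, 3.9, 1.5]
opening: 0.196
```

>>> carry_out(motion=[[[1.0,-0.1,0,0,0,0,5],[1.0,0,0,0,0,0,5],[0,0,0,0,0,0,5]]])

```text
clock: 17.3
tool_pos: [0.5963, 0.0321, 0.1246]
eef_rot: [0.999, 0.034, -0.004, 0.0]
contact_force: [-9.7, 2.4, 4.2]
opening: 0.198
```

>>> carry_out(motion=[[[1.0,0,0,0,0,0,5],[0,0,0,0,0,0,5],[0,0,0,0,0,0,5]]])

```text
clock: 17.6
tool_pos: [0.5964, 0.0321, 0.1246]
eef_rot: [0.999, 0.034, -0.005, 0.0]
contact_force: [-12.1, 3.2, 4.8]
opening: 0.199
```

The dial has stopped: 0.1 mm of travel for 1 mm commanded, with force rising to 12 N, about 0.87 rad past mark two. Relax, release and go over to the hatch grip.

>>> carry_out(motion=[[[-2,0,0,0,0,0,5],[-1.5,0,0,0,0,0,5],[0,0,0,0,0,0,60],[0,0,0,0,0,0,60],[0,0,0,0,0,0,60],[0,0,0,0,0,0,60],[0,0,-20,0,0,0,60],[0,0,-25,0,0,0,60]]])

```text
clock: 18.4
tool_pos: [0.5968, 0.0316, 0.1693]
eef_rot: [0.999, 0.034, -0.001, 0.0]
contact_force: [0.4, 0.4, 0.3]
opening: 0.598
```

>>> carry_out(motion=[[[2,-27,0,0,0,0,60],[2,-27,0,0,0,0,60],[1.6,-28,0,0,0,0,60],[0,0,0,0,0,0,60],[0,0,0,0,0,0,60]]])

```text
clock: 18.9
tool_pos: [0.5976, 0.1142, 0.1697]
eef_rot: [0.999, 0.035, 0.0, 0.0]
contact_force: [0.3, -0.3, 0.4]
opening: 0.594
```

```bash
python3 - <<'E'
from h import *
st=readout.get_state();print(st["tool_pos"],st["contact_force"],st["opening"],st["eef_rot"].round(4))
s=eyes.snapshot("wrist");cv2.imwrite("pics/w4.png",s["pixels"][:,:,::-1])
E
```

```text
[0.59755235 0.11424216 0.169747  ] [ 0.32798783 -0.32242211  0.35612618] 0.5943184194202638 [9.994e-01 3.450e-02 3.000e-04 3.000e-04]
```

View pics/w4.png

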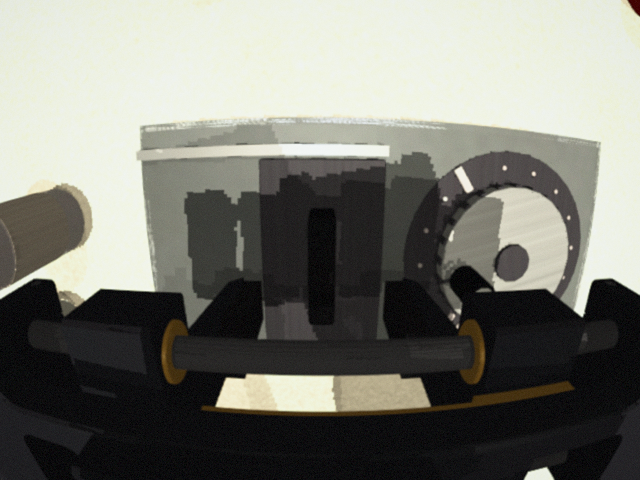

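The bar sits midway between the open fingers (bar at about (322,265)), and the knob at (470,280) is clear. Descend and grip.

>>> carry_out(motion=[[[0,0,25,0,0,0,60],[0,0,20,0,0,0,60],[0,0,6,0,0,0,60],[0,0,0,0,0,0,5],[0,0,0,0,0,0,5],[0,0,0,0,0,0,5],[0,0,0,0,0,0,5],[0,0,0,0,0,0,5]]])

```text
clock: 19.75
tool_pos: [0.5977, 0.1143, 0.1193]
eef_rot: [0.999, 0.034, 0.001, -0.0]
contact_force: [-1.2, 7.7, 1.8]
opening: 0.168
```

>>> carry_out(motion=[[[0,0,0,0,0,0,5],[0,-1,0,0,0,0,5],[0,-1,0,0,0,0,5],[0,-1,0,0,0,0,5],[0,-1,0,0,0,0,5],[0,0,0,0,0,0,5]]])

```text
clock: 20.35
tool_pos: [0.5976, 0.1166, 0.1193]
eef_rot: [0.999, 0.033, 0.0, 0.001]
contact_force: [-0.3, -2.3, 6.2]
opening: 0.156
```

>>> carry_out(motion=[[[0,-1,0,0,0,0,5],[0,-1,0,0,0,0,5],[0,-1,0,0,0,0,5],[0,0,0,0,0,0,5]]])

```text
clock: 20.75
tool_pos: [0.5974, 0.1196, 0.1193]
eef_rot: [0.999, 0.033, 0.0, 0.001]
contact_force: [-0.7, -1.9, 5.3]
opening: 0.157
```

The hatch is free: it moved 5 mm at about 2 N.

>>> carry_out(motion=[[[0,-7,0,0,0,0,5],[0,-7,0,0,0,0,5],[0,-7,0,0,0,0,5],[0,-7,0,0,0,0,5],[0,-7,0,0,0,0,5],[0,-7,0,0,0,0,5],[0,-7,0,0,0,0,5],[0,0,0,0,0,0,5]]])

```text
clock: 21.55
tool_pos: [0.5942, 0.1703, 0.1193]
eef_rot: [0.999, 0.034, 0.001, 0.0]
contact_force: [0.2, 0.3, 4.4]
opening: 0.16
```

>>> carry_out(motion=[[[0,-2,0,0,0,0,5],[0,-2,0,0,0,0,5],[0,-2,0,0,0,0,5],[0,-1,0,0,0,0,5],[0,0,0,0,0,0,5]]])

```text
clock: 22.05
tool_pos: [0.5939, 0.1757, 0.1193]
eef_rot: [0.999, 0.033, 0.001, 0.001]
contact_force: [-0.0, -2.0, 5.3]
opening: 0.158
```

>>> carry_out(motion=[[[0,-1,0,0,0,0,5],[0,-1,0,0,0,0,5],[0,-1,0,0,0,0,5],[0,-1,0,0,0,0,5],[0,0,0,0,0,0,5]]])

```text
clock: 22.55
tool_pos: [0.5937, 0.1795, 0.1193]
eef_rot: [0.999, 0.033, 0.001, 0.001]
contact_force: [-0.3, -2.6, 5.2]
opening: 0.16
```

>>> carry_out(motion=[[[0,-1,0,0,0,0,5],[0,-1,0,0,0,0,5],[0,-1,0,0,0,0,5],[0,0,0,0,0,0,5]]])

```text
clock: 22.95
tool_pos: [0.5936, 0.18, 0.1193]
eef_rot: [0.999, 0.033, 0.001, 0.002]
contact_force: [0.3, -6.5, 5.1]
opening: 0.156
```

At the stop: 0.5 mm of travel for 3 mm commanded. Relax, let go and lift.

>>> carry_out(motion=[[[0,2,0,0,0,0,5],[0,0,0,0,0,0,50],[0,0,0,0,0,0,50],[0,0,0,0,0,0,50],[0,0,0,0,0,0,50],[0,0,-15,0,0,0,50],[0,0,-30,0,0,0,50],[0,0,-40,0,0,0,50]]])

```text
clock: 23.75
tool_pos: [0.5917, 0.1818, 0.2041]
eef_rot: [0.999, 0.034, -0.002, 0.001]
contact_force: [0.4, -0.1, 0.8]
opening: 0.5
```

>>> carry_out(motion=[[[0,30,-20,0,0,0,50],[0,40,-10,0,0,0,50],[0,40,0,0,0,0,50],[0,40,0,0,0,0,50],[0,0,0,0,0,0,50],[0,0,0,0,0,0,50]]])

```text
clock: 24.35
tool_pos: [0.6031, 0.0313, 0.2347]
eef_rot: [0.999, 0.033, 0.001, -0.0]
contact_force: [-0.1, 0.8, 1.1]
opening: 0.503
```

```bash
python3 - <<'E'
from h import *
st=readout.get_state();print(st["tool_pos"],st["contact_force"],st["clock"])
s=eyes.snapshot("side");cv2.imwrite("pics/s5.png",s["pixels"][:,:,::-1])
E
```

```text
[0.60313002 0.03127949 0.23471898] [-0.14314537  0.81865834  1.05418869] 24.35
```

View pics/s5.png

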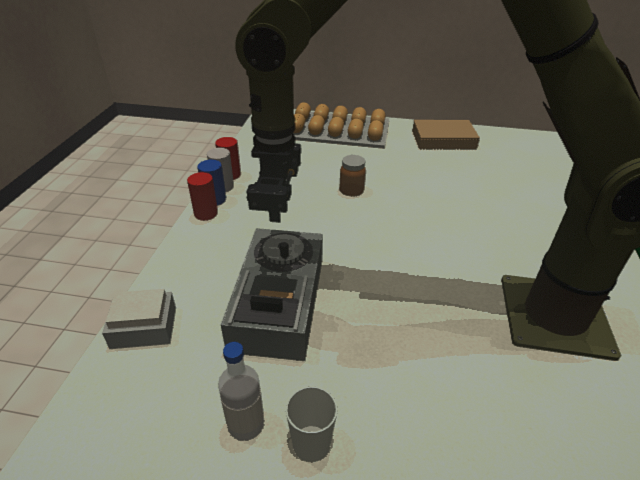

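The hatch is open with the cash visible at (272,294). Bottle, cup and jar are at the same pixels as before, and the arm is clear.

```bash
python3 - <<'E'
from h import *
from plant import ticket
s=eyes.snapshot("side");p=cast(s,(268,298),.117);c=np.array([.5976,.075]);d=p[:2]-c
print(p,"safe y",d@[-.067,.998])
ticket.finish_job()
E
```

```text
[0.58881944 0.17440153 0.117     ] safe y 0.09979102441894533
the job is handed in; nothing more can be done
```

The safe is open and the job is handed in at about 24 s of the 72 s allowed; the hand-in reports no verdict.

- **Dial:** I took the knob clockwise nearly two turns to the one-bar mark. Then I went counter-clockwise past the two-bar mark and stopped the second time it came round. By the arm's pose both marks were met within about 0.03 rad. The pictures roughly agreed: the wrist view put the knob about 0.05 rad short of mark one, which I corrected. I also added a small lag correction at mark two.
- **Bolt:** Going slowly clockwise, the dial stopped about 0.87 rad past mark two, with about 12 N at the wrist.
- **Hatch:** It slid freely at 2 to 3 N. At its stop the tool had moved about 66 mm, and only 0.5 mm more came for the last 3 mm commanded, at about 6.5 N. I then let go and lifted clear.

**Last checks:**
- The final side picture shows the hatch open, the arm clear of everything, and the cup, bottle and jar apparently where they were at the start.
- A rough single-view reading put the grip at y ≈ 0.100 m in the safe's frame. That is close to the 0.098 m limit and below the 0.105 m the tool's travel implies. The same kind of reading before opening also came out about 6 mm short of the arm's position, so I trusted the felt stop over the picture.

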